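# Put the red glue stick back in the desk tidy

## Robot

A 6-joint arm with a two-finger parallel gripper is mounted at the origin on the work surface. World frame = base frame: x ahead of the robot, y to its left, z up, the work surface at z = 0. Lengths are in m, angles in rad, forces in N, time in s.
With the tool pointing down it reaches from about 0.4 to 0.925 m from the base axis. Payload 3.4 kg.
Tool frame: the origin (TCP) lies at the very end of the fingers, on their centre line; the grasp point (between the pads) lies 19 mm behind it (env.grip_point_offset is the distance from the TCP to the grasp point, in m); z points along the fingers, y is the line along which they close (so a half turn about z gives the same grasp; the last joint's range is limited). The gripper opens to 85 mm and grips with 20 to 120 N. Pads are 22 mm wide; open, the fingers measure 114 mm over their backs; the gripper's body (76 mm by 85 mm) begins 54 mm behind the grasp point. The pads swing forward as they close: fully open they stand 13 mm farther back than shut.
Start: joints at [-1.19, 0.307, 1.506, -0, 1.328, -0.073], TCP at [0.253, -0.517, 0.231] pointing down, gripper open.
Joint ranges: [-3.12, 3.12], [-1.05, 2.28], [0.14, 2.33], [-1.42, 4.57], [0.1, 2.73], [-2.68, 2.68]. Speed limits (rad/s): [2.57, 2.57, 3.14, 3.14, 3.14, 3.14].

## Interface

Orientations are given as a 3x3 rotation matrix whose columns are the frame's x, y, z axes.
In Python, from station import telemetry, capture, camera_params, env gives the robot as it stands. The module is installed in compiled form; this text tells all that it offers.
- The arm moves only by the tool jog_arm, never from a script. Its argument "rows" is one flat list of numbers, 5 for each row, row after row: the shift along the tool's x, y, z in m, then the turn about the tool's z in degrees, then the opening, from 0 (shut) to 1 (fully open). In form: [dx, dy, dz, turn, fingers, dx, dy, dz, turn, fingers, ...]. A call has 1 to 5 rows; each row shifts and turns the commanded pose from where the row before left it, along the tool's axes as they then stand; what a row does not reach is not made up. A row lasts 1/8 s, in which the tool goes at most 62.5 mm and 10.7 degrees, less where a joint would pass 70% of its speed; a pose out of reach is approached as far as the arm can. A call with a gripper value outside its range is refused whole. The fingers move at their own pace and stop on an object; "squeeze" is the grip in N (left out, the last holds). Time passes only in rows, so rows that do not move let the fingers close. It gives the time, the measured TCP pose, the force, the opening and the grip force at its end, in the units of the state.
- telemetry.get_state(): the state, without advancing time (a new reading comes with each control period).
- capture(name): name is "scene" or "top" or "wrist"; returns (picture, depth): 384x512x3 uint8, blue, green, red; 384x512 float32, m along the optical axis (not along the pixel's ray), 0 where there is no reading.
- camera_params(name): a dict with "intrinsics" (3x3 intrinsics, pixels), "distortion" ([k1, k2, p1, p2, k3] as OpenCV has them; the pictures are not rectified), "eye" and "orientation" of the camera in the world; the wrist camera has in their place "hand_eye" (4x4, takes a point from camera to tool coordinates, whose origin is the TCP and whose axes are the flange's). Camera axes: x right, y up, looking along -z (the intrinsics and any distortion apply to the point x, -y, -z); pixel columns grow to the right and rows downward; lengths in m; the calibration is good to about 2 mm. A picture is of the moment at which its call begins: read the wrist's pose just before it. camera_params takes no time and is no camera call.
- env.sign_off(): hands the job in; it is judged then, once.
The state is a dict: "time_s": time; "joint_pos": joint angles; "joint_velocities": joint speeds; "effort": joint torques, N m; "eef_pos": TCP position; "orientation": TCP orientation; "wrist_force": force on the tool from outside, world axes, zero at the start; "ft_torque": the same for the moment, N m; "finger_gap": opening from 0.0 (shut) to 1.0 (fully open); "gripper_force": force on a finger pad.
Only numpy, scipy, OpenCV 4.12 (cv2) and the standard library are available. Lean on these libraries where they do the work, as an engineer would, in place of code of your own. Each camera call takes 0.05 s, during which the arm holds its last target. There are 200 camera calls.

## Task

Put the red-capped glue stick away: stand it upright, cap up, in the empty round well of the dark wooden desk tidy, all the way down on the well's floor, and lower it in rather than dropping it. Leave the blue-capped glue stick and the yellow and green highlighters standing where they are.

Things in the scene. Friction and masses are not known exactly. Their poses are not given: they have to be found in the camera images.
- red_glue: The glue stick to put away: an upright cylinder 30 mm in diameter and 98 mm tall, white barrel, the top 40 mm is a red cap (also a red band at the foot). 45 g or so. It stands loose on the desk. Origin: centre of its underside; z points up through the cap.
- empty_well (a point): The empty well of the desk tidy: centre of the well's flat floor, 10 mm above the desk; z up. The round bore is 46 mm in diameter, 40 mm deep, open at the top, its mouth edged with a thin brass line.
- tidy: The desk tidy, dark wood, fixed to the desk, at any yaw: 76 mm (its x) by 210 mm (its y). Origin: centre of its underside. Each end is a block 76 x 76 mm, 50 mm tall, with a 46 mm round well, centred at y = +67 mm (the empty one) and y = -67 mm (holds the green highlighter). Between them is a shallow tray with its rims 32 mm above the desk, with an eraser and a pencil sharpener in it.
- blue_glue: Bystander: a glue stick of the same shape and size as the red one but with a blue cap and foot, standing loose on the desk. Origin: centre of its underside, z up.
- yellow_marker: Bystander: a stout highlighter, 28 mm in diameter, 92 mm tall, black barrel with a yellow cap on top (34 mm) and a yellow foot, standing loose on the desk. Origin: centre of its underside, z up.
- green_marker: Bystander: a stout highlighter, 28 mm in diameter, 92 mm tall, black barrel with a green cap on top (34 mm) and a green foot, standing loose in the tidy's other well, its top 102 mm above the desk. Origin: centre of its underside, z up.
There are look-alikes about, which are no part of the job. Of the things that look like the red_glue, the smaller one is meant. There is more than one size of the tidy; the job needs the larger.

How it is judged:
At the end, for the whole second after the job is handed in: The red glue stick stands cap up in the empty well: its underside within 6 mm of the well's floor, its foot within 14 mm of the well's axis, within 10 degrees of vertical, at rest. The blue glue stick and both highlighters stand within 10 degrees of upright and within 25 mm of where they were (horizontal distance between red_glue and empty_well below 0.014 m and z of red_glue in the frame of empty_well below 0.006 m and angle between each of red_glue, blue_glue, yellow_marker, green_marker's own z axis and vertical below 0.17 rad and linear speed of red_glue below 0.03 m/s and distance of each of blue_glue, yellow_marker, green_marker from where it was at the start of the episode below 0.025 m); the robot touches nothing.
It fails at once if the red glue stick is dropped into the well (its foot inside the well and moving faster than 0.6 m/s) (horizontal distance between red_glue and empty_well below 0.02 m and z of red_glue in the frame of empty_well below 0.036 m and linear speed of red_glue above 0.6 m/s).
It fails at once if a bystander is knocked over or shifted more than 25 mm (distance of any of blue_glue, yellow_marker, green_marker from where it was at the start of the episode above 0.025 m or angle between any of blue_glue, yellow_marker, green_marker's own z axis and vertical above 0.5 rad).
It also fails if it takes over 32 s, if anything falls off the work surface, if the arm or the gripper's body presses on something with over 40 N, if the wrist force passes 120 N, or if a joint passes its speed limit or range.

## Working session

There is one attempt and no reset: what is moved stays moved. The work goes in short steps, Python scripts to look and compute and a tool call to move; the robot and the scene stay as the last step left them, time stands still between calls to the robot, and variables do not carry over. Pictures are saved under pics/ and viewed, at most 10 in all, crops included, and the job is handed in when it is done.

Besides the shell and the picture viewer there is one more tool, called after "Call:" by a JSON object that holds its "name" and its "arguments". jog_arm: Moves the arm, as the interface text tells. Its arguments: {"type":"object","properties":{"rows":{"type":"array","items":{"type":"number"}},"squeeze":{"type":"number"}},"required":["rows"]}

```bash
mkdir -p pics
cat > h.py <<'E'
import cv2, numpy as np
from station import telemetry, capture, camera_params, env
def pose(n, st=None):
    p=camera_params(n)
    if 'eye' in p:
        R=np.array(p['orientation']);t=np.array(p['eye'])
        if R.shape!=(3,3): print('orientation shape',R.shape,R)
    else:
        st=st or telemetry.get_state(); H=np.array(p['hand_eye']); Rt=np.array(st['orientation'])
        R=Rt@H[:3,:3]; t=Rt@H[:3,3]+np.array(st['eef_pos'])
    return np.array(p['intrinsics']),np.array(p['distortion']),R,t
def rays(n,uv,P=None):
    K,D,R,t=P or pose(n)
    q=cv2.undistortPoints(np.array(uv,float).reshape(-1,1,2),K,D)[:,0]
    c=np.c_[q[:,0],-q[:,1],-np.ones(len(q))]
    return t,c@R.T     # depth * dir + t
def atz(n,uv,z,P=None):
    t,d=rays(n,uv,P); return t+d*((z-t[2])/d[:,2])[:,None]
def cloud(n,dep,P=None):
    v,u=np.mgrid[:384,:512]
    t,d=rays(n,np.c_[u.ravel(),v.ravel()],P)
    return (t+d*dep.reshape(-1,1)).reshape(384,512,3)
E
python3 - <<'E'
from h import *
for n in('top','scene'):
    im,d=capture(n); cv2.imwrite(f'pics/{n}0.png',im if n!='x' else im); np.save(f'{n}d.npy',d)
    K,D,R,t=pose(n); print(n,K.round(1).tolist(),D,t,R.round(2).tolist())
print(telemetry.get_state())
E
```

```text
top [[401.3, 0.0, 260.8], [0.0, 401.3, 191.8], [0.0, 0.0, 1.0]] [0.01632006 0.         0.         0.         0.        ] [ 0.36072491 -0.02062116  0.91177598] [[-0.0, 0.98, -0.19], [-1.0, -0.0, -0.01], [-0.01, 0.19, 0.98]]
scene [[475.1, 0.0, 252.8], [0.0, 475.1, 188.6], [0.0, 0.0, 1.0]] [-0.16147978  0.          0.          0.          0.        ] [0.94871565 0.67346793 0.77625333] [[-0.87, -0.32, 0.39], [0.5, -0.58, 0.64], [0.02, 0.75, 0.66]]
{'time_s': 0.1, 'joint_pos': array([-1.18947164e+00,  3.07514904e-01,  1.50755285e+00,  1.56311237e-05,
        1.32840992e+00, -7.35032011e-02]), 'joint_velocities': array([-1.46822873e-03, -3.98016932e-03, -2.71549457e-03,  9.95649144e-04,
       -1.52424454e-05,  1.31887545e-03]), 'effort': array([ 1.37988022e-04, -4.58529210e+01, -2.52608299e+01, -7.54351231e-05,
        5.63824695e-03,  1.85506104e-05]), 'eef_pos': array([ 0.25234659, -0.51596224,  0.23045978]), 'orientation': array([[ 8.98338358e-01,  4.39303678e-01, -6.87423889e-04],
       [ 4.39304189e-01, -8.98336657e-01,  1.75526410e-03],
       [ 1.53555895e-04, -1.87880926e-03, -9.99998223e-01]]), 'wrist_force': array([0.87492778, 0.72902864, 0.14902259]), 'ft_torque': array([-0.00072206, -0.02206815,  0.00255251]), 'gripper_force': 0.0, 'finger_gap': 1.0011582252870954}
```

View pics/top0.png

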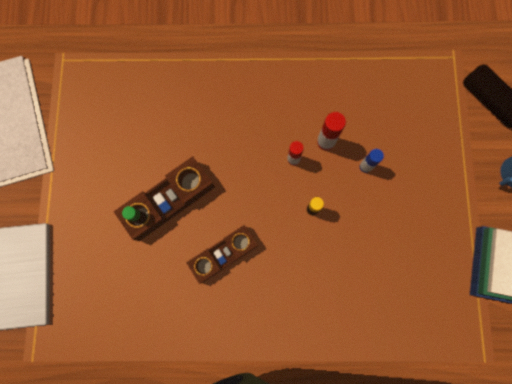

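View pics/scene0.png

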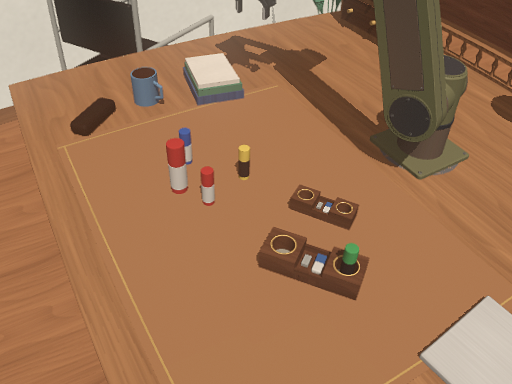

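The top view shows the small red stick's cap at about (296,149) and the large look-alike at (334,122). Blue is at (375,156) and yellow at (316,204). The large tidy's empty well is at (188,180) and its green marker at (130,213). In the scene view the small red cap is at (208,173) and the empty well's mouth at (284,245).

Run:
```python
from h import *
def tri(a,b):
    (t1,d1),(t2,d2)=rays('top',[a]),rays('scene',[b]); d1=d1[0];d2=d2[0]
    s=np.linalg.lstsq(np.c_[d1,-d2],t2-t1,rcond=None)[0]
    p,q=t1+s[0]*d1,t2+s[1]*d2; return ((p+q)/2).round(4),np.linalg.norm(p-q).round(4)
for k,a,b in [('redtop',(296,146),(208,169.5)),('well',(188.5,180),(284,245)),('bigredtop',(335,119),(176,144)),('blue',(376,155),(185,131)),('yel',(317,203),(244,148.5)),('green',(129,212),(351,248)),('gwell',(137,216),(346.5,266))]: print(k,*tri(a,b))
im=cv2.imread('pics/top0.png');C=cloud('top',np.load('topd.npy'))
hsv=cv2.cvtColor(im,cv2.COLOR_BGR2HSV)
for k,(u,v) in dict(red=(296,146),big=(335,120),blue=(376,155),yel=(317,203),green=(129,212)).items():
    P=C[v-14:v+20,u-14:u+15].reshape(-1,3); 
    top=np.percentile(P[:,2],98); Q=P[P[:,2]>top-.006]; print(k,'top z',top.round(4),'xy',((Q.min(0)+Q.max(0))/2).round(4),np.median(Q,0).round(4),len(Q), (Q.max(0)-Q.min(0)).round(3))
P=C[150:250,105:235].reshape(-1,3); Q=P[(P[:,2]>.042)&(P[:,2]<.058)]
print('tidy top z',np.median(Q[:,2]),cv2.minAreaRect((Q[:,:2]*1000).astype(np.float32)))
print('well floor',C[182:186,184:192].reshape(-1,3).mean(0))
# ellipse of well mouth
```

```text
redtop [ 0.6128 -0.0831  0.1025] 0.0052
well [0.5547 0.1504 0.0472] 0.0018
bigredtop [ 0.656  -0.159   0.1403] 0.0077
blue [ 0.5942 -0.2505  0.0987] 0.003
yel [ 0.4948 -0.126   0.0902] 0.0024
green [0.4763 0.2589 0.1017] 0.0011
gwell [0.4757 0.2591 0.0476] 0.0001
red top z 0.1006 xy [ 0.4943 -0.0592  0.5033] [ 0.6135 -0.0847  0.0989] 155 [0.267 0.077 0.817]
big top z 0.1424 xy [ 0.5183 -0.1014  0.5242] [ 0.6554 -0.1606  0.14  ] 323 [0.315 0.161 0.775]
blue top z 0.1007 xy [ 0.4855 -0.1426  0.5035] [ 0.5954 -0.2505  0.0988] 162 [0.25  0.244 0.817]
yel top z 0.0941 xy [ 0.4347 -0.079   0.5001] [ 0.4954 -0.1244  0.0924] 143 [0.148 0.117 0.823]
green top z 0.1049 xy [0.4249 0.1259 0.5053] [0.4764 0.2583 0.1032] 148 [0.128 0.293 0.813]
tidy top z 0.05096641918708161 ((518.2318725585938, 204.29440307617188), (77.46468353271484, 209.29676818847656), 36.25634002685547)
well floor [0.55515294 0.15886641 0.01175936]
```

Call:
{"name": "jog_arm", "arguments": {"rows": [0, 0, 0, -10, 1, 0, 0, 0, -10, 1, 0, 0, 0, -10, 1, 0, 0, 0, -10, 1, 0, 0, 0, -10, 1]}}

```text
time_s: 0.72
eef_pos: [0.2524, -0.5162, 0.2307]
orientation: [[0.235, 0.972, -0.0], [0.972, -0.235, 0.001], [0.001, -0.001, -1.0]]
wrist_force: [-0.4, 0.9, -0.7]
finger_gap: 0.998
gripper_force: 0.0
```

Call:
{"name": "jog_arm", "arguments": {"rows": [0, 0, 0, -10, 1, 0, 0, 0, -10, 1, 0, 0, 0, 0, 1]}}

```text
time_s: 1.1
eef_pos: [0.2524, -0.5162, 0.2308]
orientation: [[-0.104, 0.995, -0.0], [0.995, 0.104, 0.001], [0.001, -0.0, -1.0]]
wrist_force: [-0.2, -0.3, 0.4]
finger_gap: 1.003
gripper_force: 0.0
```

Call:
{"name": "jog_arm", "arguments": {"rows": [0.039, 0.04, 0, 0, 1, 0.039, 0.04, 0, 0, 1, 0.039, 0.04, 0, 0, 1, 0.039, 0.04, 0, 0, 1, 0.039, 0.04, 0, 0, 1]}}

```text
time_s: 1.72
eef_pos: [0.4317, -0.3001, 0.2312]
orientation: [[-0.101, 0.995, 0.0], [0.995, 0.101, -0.0], [-0.0, 0.0, -1.0]]
wrist_force: [0.9, -1.1, 1.2]
finger_gap: 1.002
gripper_force: 0.0
```

Call:
{"name": "jog_arm", "arguments": {"rows": [0.039, 0.04, 0, 0, 1, 0.039, 0.04, 0, 0, 1, 0.039, 0.04, 0, 0, 1, 0.039, 0.04, 0, 0, 1, 0, 0, 0, 0, 1]}}

```text
time_s: 2.35
eef_pos: [0.5758, -0.1262, 0.2309]
orientation: [[-0.107, 0.994, 0.001], [0.994, 0.107, 0.001], [0.001, 0.001, -1.0]]
wrist_force: [-0.5, -0.2, -0.2]
finger_gap: 1.0
gripper_force: 0.0
```

Run:
```python
from h import *
s=telemetry.get_state();P=pose('wrist',s);im,d=capture('wrist');cv2.imwrite('pics/w1.png',im)
K,D,R,t=P;C=cloud('wrist',d,P);np.save('w1c.npy',C)
print(s['eef_pos'],s['joint_pos'].round(2),t)
hsv=cv2.cvtColor(im,cv2.COLOR_BGR2HSV)
m=((hsv[...,0]<6)|(hsv[...,0]>172))&(hsv[...,1]>170)&(hsv[...,2]>80)
n,l,st,ce=cv2.connectedComponentsWithStats(m.astype(np.uint8))
for i in range(1,n):
    if st[i,4]>100:
        Q=C[(l==i)&(d>0)]
        if len(Q)<20: print(st[i]);continue
        z=np.percentile(Q[:,2],95); Q=Q[abs(Q[:,2]-z)<.005]
        print(st[i],z.round(4),((Q.min(0)+Q.max(0))/2).round(4),Q.mean(0).round(4),(np.ptp(Q,0)).round(3))
```

```text
[ 0.57578111 -0.12623653  0.23089609] [-0.29  0.33  1.48  0.    1.34 -0.4 ] [ 0.56783956 -0.05225111  0.37340854]
[283 127  35  36 936] 0.0989 [ 0.6137 -0.0838  0.0969] [ 0.6133 -0.0837  0.0977] [0.029 0.029 0.006]
[ 312  207   57   65 2169] 0.1399 [ 0.6554 -0.1602  0.1379] [ 0.6521 -0.1571  0.1387] [0.041 0.042 0.006]
```

View pics/w1.png

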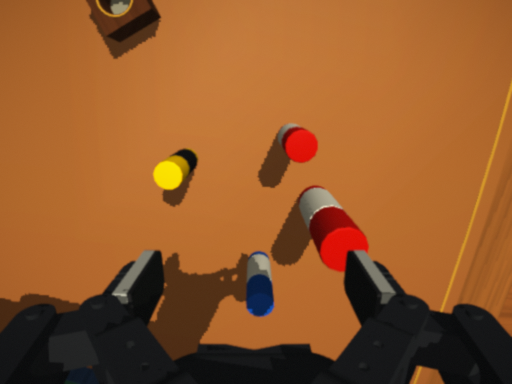

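The wrist view shows the small red cap at (300,145), the big red one at (342,245), blue at (260,295) and yellow at (170,175). All three views put the red stick at (0.6135, -0.084), top at 0.0985 m.

Call:
{"name": "jog_arm", "arguments": {"rows": [0.019, 0.021, 0, 0, 1, 0.019, 0.021, 0, 0, 1, 0, 0, 0.03, 0, 1, 0, 0, 0.03, 0, 1, 0, 0, 0, 0, 1]}}

```text
time_s: 3.02
eef_pos: [0.6081, -0.0882, 0.1687]
orientation: [[-0.102, 0.995, -0.007], [0.995, 0.102, 0.001], [0.002, -0.007, -1.0]]
wrist_force: [-1.0, -0.0, 0.1]
finger_gap: 1.002
gripper_force: 0.0
```

Call:
{"name": "jog_arm", "arguments": {"rows": [0, 0, 0, 0, 1, 0, 0, 0, 0, 1]}}

```text
time_s: 3.28
eef_pos: [0.6121, -0.0881, 0.173]
orientation: [[-0.104, 0.995, 0.003], [0.995, 0.104, -0.001], [-0.001, 0.003, -1.0]]
wrist_force: [0.6, 0.0, 0.4]
finger_gap: 1.002
gripper_force: 0.0
```

Call:
{"name": "jog_arm", "arguments": {"rows": [0.004, 0.002, 0.03, 0, 1, 0, 0, 0.03, 0, 1, 0, 0, 0.03, 0, 1, 0, 0, 0.026, 0, 1, 0, 0, 0, 0, 1]}}

```text
time_s: 3.9
eef_pos: [0.6118, -0.083, 0.0544]
orientation: [[-0.105, 0.994, -0.003], [0.994, 0.105, 0.001], [0.001, -0.003, -1.0]]
wrist_force: [-0.5, 0.7, 0.3]
finger_gap: 1.003
gripper_force: 0.0
```

Call:
{"name": "jog_arm", "arguments": {"rows": [0, 0, 0, 0, 0.6, 0, 0, 0, 0, 0.45, 0, 0, 0, 0, 0.2, 0, 0, 0, 0, 0.1, 0, 0, 0, 0, 0], "squeeze": 35}}

```text
time_s: 4.53
eef_pos: [0.6136, -0.0833, 0.0566]
orientation: [[-0.106, 0.994, 0.002], [0.994, 0.106, -0.0], [-0.001, 0.002, -1.0]]
wrist_force: [0.1, 0.0, 6.8]
finger_gap: 0.344
gripper_force: 34.7
```

Call:
{"name": "jog_arm", "arguments": {"rows": [0, 0, 0, 0, 0, 0, 0, 0, 0, 0, 0, 0, 0, 0, 0]}}

```text
time_s: 4.9
eef_pos: [0.6136, -0.0833, 0.0566]
orientation: [[-0.106, 0.994, 0.002], [0.994, 0.106, -0.0], [-0.001, 0.002, -1.0]]
wrist_force: [-0.9, -0.3, 6.1]
finger_gap: 0.341
gripper_force: 34.7
```

Call:
{"name": "jog_arm", "arguments": {"rows": [0, 0, -0.02, 0, 0, 0, 0, -0.03, 0, 0, 0, 0, -0.03, 0, 0, 0, 0, -0.03, 0, 0, 0, 0, 0, 0, 0]}}

```text
time_s: 5.52
eef_pos: [0.6148, -0.0835, 0.168]
orientation: [[-0.106, 0.994, 0.006], [0.994, 0.106, -0.001], [-0.002, 0.006, -1.0]]
wrist_force: [0.4, -0.1, -0.6]
finger_gap: 0.343
gripper_force: 34.6
```

Call:
{"name": "jog_arm", "arguments": {"rows": [0.03, -0.004, 0, 0, 0, 0.03, -0.004, 0, 0, 0, 0.03, -0.004, 0, 0, 0, 0.03, -0.004, 0, 0, 0, 0.03, -0.004, 0, 0, 0]}}

```text
time_s: 6.15
eef_pos: [0.5757, 0.0648, 0.1636]
orientation: [[-0.105, 0.994, -0.003], [0.994, 0.105, -0.0], [0.0, -0.003, -1.0]]
wrist_force: [-0.0, 0.9, -0.9]
finger_gap: 0.344
gripper_force: 34.6
```

Run:
```python
from h import *
s=telemetry.get_state();P=pose('wrist',s);im,d=capture('wrist');cv2.imwrite('pics/w2.png',im)
C=cloud('wrist',d,P);np.savez('w2.npz',C=C,d=d); print(s['eef_pos'],s['finger_gap'])
import pickle;pickle.dump(P,open('w2.pkl','wb'))
```

```text
[0.5757438  0.06478272 0.16361363] 0.34401173278190833
```

View pics/w2.png

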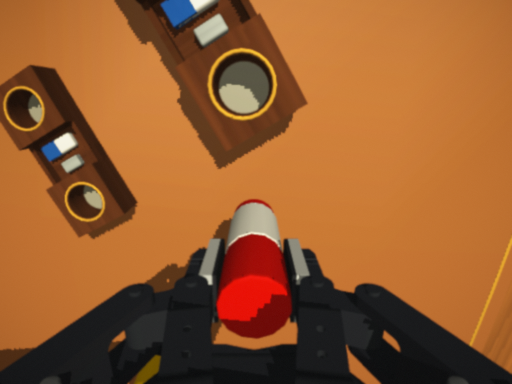

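The wrist view shows the empty well's brass ring at about (242,84) and the held stick upright between the pads, with its foot at about (254,203).

Run:
```python
from h import *
import pickle
P=pickle.load(open('w2.pkl','rb'));im=cv2.imread('pics/w2.png');C=np.load('w2.npz')['C']
h=cv2.cvtColor(im,cv2.COLOR_BGR2HSV)
m=((h[...,0]>17)&(h[...,0]<32)&(h[...,1]>120)&(h[...,2]>130)).astype(np.uint8);m[:,:195]=0;m[:,290:]=0;m[130:]=0
pts=np.argwhere(m)[:,::-1]; W=atz('wrist',pts,.05,P)[:,:2]
c,r=cv2.minEnclosingCircle((W*1000).astype(np.float32));print(len(pts),c,r,cv2.fitEllipse((W*1000).astype(np.float32)))
s=telemetry.get_state();print(s['time_s'],s['eef_pos'])
# foot: triangulate nothing, use known plane z=foot height
print('foot far edge',atz('wrist',[(254,199)],s['eef_pos'][2]-.0566,P))
Q=C[225:240,235:275].reshape(-1,3);print('barrel',np.median(Q,0),Q[:,0].mean())
t=np.array([c[0]/1000,c[1]/1000]);e=t-s['eef_pos'][:2];R=s['orientation'];print('dx,dy',R[:2,0]@e,R[:2,1]@e)
```

```text
835 (557.108154296875, 151.30108642578125) 26.946701049804688 ((557.1914672851562, 151.45594787597656), (50.80952835083008, 50.93865203857422), 8.514345169067383)
6.2 [0.57431205 0.06839302 0.16354839]
foot far edge [[0.57471545 0.07733429 0.10694839]]
barrel [0.57475975 0.07742492 0.16187947] 0.5750702758155317
dx,dy 0.08426987913226455 -0.008258148999765992
```

Call:
{"name": "jog_arm", "arguments": {"rows": [0.027, -0.003, 0, 0, 0, 0.027, -0.003, 0, 0, 0, 0.027, -0.002, 0, 0, 0, 0, 0, 0, 0, 0, 0, 0, 0, 0, 0]}}

```text
time_s: 6.82
eef_pos: [0.5601, 0.1431, 0.1644]
orientation: [[-0.106, 0.994, -0.002], [0.994, 0.106, -0.001], [-0.001, -0.002, -1.0]]
wrist_force: [0.2, 0.0, -1.3]
finger_gap: 0.347
gripper_force: 34.6
```

Call:
{"name": "jog_arm", "arguments": {"rows": [0, 0, 0, 0, 0, 0, 0, 0, 0, 0]}}

```text
time_s: 7.08
eef_pos: [0.5608, 0.1428, 0.1652]
orientation: [[-0.104, 0.995, -0.0], [0.995, 0.104, -0.0], [-0.0, -0.0, -1.0]]
wrist_force: [-0.2, -0.3, -0.8]
finger_gap: 0.345
gripper_force: 34.6
```

Call:
{"name": "jog_arm", "arguments": {"rows": [0.009, -0.003, 0, 0, 0, 0, 0, 0.02, 0, 0, 0, 0, 0.02, 0, 0, 0, 0, 0, 0, 0, 0, 0, 0, 0, 0]}}

```text
time_s: 7.7
eef_pos: [0.557, 0.1525, 0.1259]
orientation: [[-0.106, 0.994, 0.001], [0.994, 0.106, 0.0], [0.0, 0.001, -1.0]]
wrist_force: [-0.4, -0.3, 0.4]
finger_gap: 0.339
gripper_force: 34.7
```

Run:
```python
from h import *
s=telemetry.get_state();print(s['time_s'],s['eef_pos'],s['wrist_force'])
a,_=capture('scene');b,_=capture('top')
o=np.hstack([cv2.resize(a[190:290,230:380],(400,267)),cv2.resize(b[140:240,100:250],(400,267))]);cv2.imwrite('pics/s3.png',o)
```

```text
7.7 [0.55704744 0.15253714 0.12589802] [-0.36966396 -0.3346821   0.37083801]
```

View pics/s3.png

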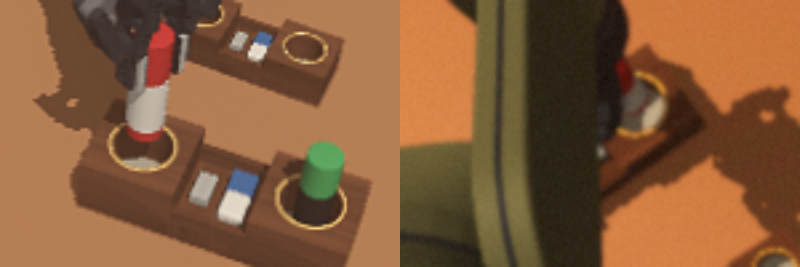

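The crops show the stick's foot hanging just above the empty well, within the brass ring (146,135 in the left crop). Lowering it now.

Call:
{"name": "jog_arm", "arguments": {"rows": [0, -0.001, 0.012, 0, 0, 0, 0, 0.012, 0, 0, 0, 0, 0.01, 0, 0, 0, 0, 0.01, 0, 0, 0, 0, 0, 0, 0]}}

```text
time_s: 8.43
eef_pos: [0.5548, 0.152, 0.08]
orientation: [[-0.105, 0.994, -0.002], [0.994, 0.105, -0.0], [-0.0, -0.003, -1.0]]
wrist_force: [-0.9, 0.1, -0.4]
finger_gap: 0.339
gripper_force: 34.7
```

Call:
{"name": "jog_arm", "arguments": {"rows": [0, 0, 0.006, 0, 0, 0, 0, 0.005, 0, 0, 0, 0, 0.002, 0, 0, 0, 0, 0, 0, 0, 0, 0, 0, 0, 0]}}

```text
time_s: 9.05
eef_pos: [0.5558, 0.1522, 0.0685]
orientation: [[-0.106, 0.994, 0.0], [0.994, 0.106, 0.0], [0.0, 0.0, -1.0]]
wrist_force: [-0.1, 0.1, -0.7]
finger_gap: 0.342
gripper_force: 34.7
```

Call:
{"name": "jog_arm", "arguments": {"rows": [0, 0, 0.001, 0, 0, 0, 0, 0.001, 0, 0, 0, 0, 0.001, 0, 0, 0, 0, 0, 0, 0]}}

```text
time_s: 9.55
eef_pos: [0.5558, 0.1522, 0.0666]
orientation: [[-0.106, 0.994, 0.001], [0.994, 0.106, 0.0], [0.0, 0.001, -1.0]]
wrist_force: [-2.5, -0.5, 8.5]
finger_gap: 0.345
gripper_force: 35.7
```

It touched the floor at the expected height. Releasing.

Call:
{"name": "jog_arm", "arguments": {"rows": [0, 0, -0.001, 0, 0.42, 0, 0, 0, 0, 0.5, 0, 0, 0, 0, 0.7, 0, 0, 0, 0, 1, 0, 0, 0, 0, 1]}}

```text
time_s: 10.18
eef_pos: [0.5556, 0.1521, 0.0662]
orientation: [[-0.105, 0.994, -0.0], [0.994, 0.105, -0.0], [-0.0, -0.0, -1.0]]
wrist_force: [-0.3, 0.6, 0.2]
finger_gap: 1.001
gripper_force: 0.0
```

Call:
{"name": "jog_arm", "arguments": {"rows": [0, 0, -0.015, 0, 1, 0, 0, -0.03, 0, 1, 0, 0, -0.03, 0, 1, 0, 0, -0.03, 0, 1, 0, 0, -0.02, 0, 1]}}

```text
time_s: 10.8
eef_pos: [0.5565, 0.1523, 0.1942]
orientation: [[-0.106, 0.994, 0.003], [0.994, 0.106, 0.001], [0.0, 0.003, -1.0]]
wrist_force: [-0.1, 0.3, -0.0]
finger_gap: 1.0
gripper_force: 0.0
```

Call:
{"name": "jog_arm", "arguments": {"rows": [-0.04, 0, 0, 0, 1, -0.04, 0, 0, 0, 1, -0.04, 0, 0, 0, 1, -0.04, 0, 0, 0, 1, 0, 0, 0, 0, 1]}}

```text
time_s: 11.42
eef_pos: [0.5732, -0.0096, 0.1925]
orientation: [[-0.102, 0.995, 0.002], [0.995, 0.102, -0.001], [-0.001, 0.002, -1.0]]
wrist_force: [-0.3, 0.1, -1.1]
finger_gap: 1.003
gripper_force: 0.0
```

Run:
```python
from h import *
s=telemetry.get_state();print(s['time_s'],s['eef_pos'],s['wrist_force'])
a,_=capture('scene');b,d=capture('top')
cv2.imwrite('pics/s4.png',np.hstack([cv2.resize(a[90:300,110:390],(400,300)),cv2.resize(b[100:310,100:400],(400,280),).copy() if 0 else cv2.resize(b[90:300,110:390],(400,300))]))
C=cloud('top',d);Q=C[140:200,165:215].reshape(-1,3);q=Q[(Q[:,2]>.098)&(Q[:,2]<.12)];print(len(q),np.median(q,0))
```

```text
11.425 [ 0.57315965 -0.00958973  0.1924619 ] [-0.32885584  0.11175307 -1.1328033 ]
0 [nan nan nan]
  return _methods._mean(a, axis=axis, dtype=dtype,
  ret = um.true_divide(
```

View pics/s4.png

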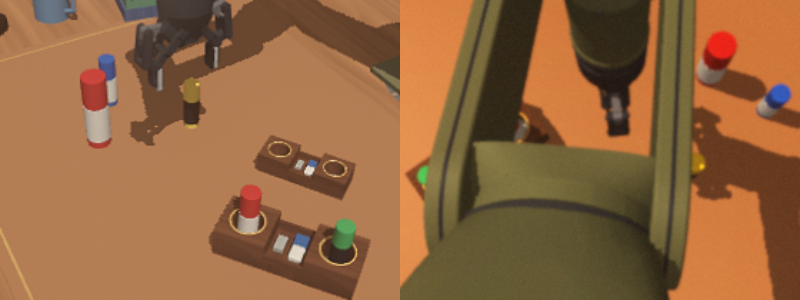

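The left crop shows the red stick upright in the empty well, cap at (251,200), with blue, yellow and green all still standing. The gripper is clear of everything.

```bash
python3 -c "
from station import env;print(env.sign_off())"
```

```text
the job is handed in; nothing more can be done
None
```

The red glue stick stands upright, cap up, on the floor of the large tidy's empty well, lowered in gently; the blue glue stick and both highlighters still stand in the last picture, and the job is handed in (sign-off returned no verdict).

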